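# Raise the stand magnifier one hole and bring its lens over the plant

## Task

The stand magnifier is set too low to clear the potted plant beside it. Squeeze in the sprung button on its riser, lift the riser gently until the button pops out in the next hole - stop as soon as it catches and do not force it - and let it rest there locked; then swing the raised lens round on its arm until it is centred over the plant and let go. Do not let the lens touch the plant, and leave the plant and everything else on the table where they are.

Things in the scene. Friction and masses are not known exactly. Their poses are not given: they have to be found in the camera images.
- stand: Stand magnifier: white round base plate (170 mm across, 18 mm thick, fixed) with an upright square steel post on which a riser slides. Origin: centre of the base's underside, on the post's axis; z up, x is the level direction in which the snap button points, y to the left of that. The button's axis is 185 mm above the table. Sizes below are given for the lowered riser of the start.
- button_tip (a point): Tip of the snap button: a steel pin 10 mm thick with a 45 degree nose, sprung in the fixed post, poking out through a hole in the sleeve's +x face, its tip 4 mm proud of it (17 mm from the post's axis). Pinch along the stand's x, one pad on the tip, the other on the opposite face: 4 to 8 N presses it flush. The button keeps its height; the sleeve and the pads holding it move up past it.
- snap_button (a joint): How far the button is pressed in (m): 0 out (locked), 0.004 flush with the sleeve. Flush is enough: on lifting, the hole's edge pushes it fully in (0.006; some 10 to 14 N more in the first 6 mm). Then the sleeve's wall keeps it in until the next hole comes past and it springs out (the load eases, then it stops), unless a finger covers that hole (pads reaching over 20 mm below the button may).
- riser (a joint): Lift of the riser above its starting hole (m), 0 at the start. The next hole, the only other one, catches somewhere between 0.028 and 0.050 (its distance differs from stand to stand: feel for it). Play in a hole 1.6 mm: let go, the riser sinks by it on to the button. Weight 4 to 7 N, friction 2 to 4 N in motion; let go between holes it drops back. Do not load the locked button with over 20 N.
- riser_top (a point): Centre of the black cap's top (26 mm square) on the riser, 221 mm above the table, on the post's axis; rises with the riser. The riser is a square sleeve, 26 x 26 mm, faces square to the stand's x and y, from 70 mm above the table up to the cap, its top 48 mm in ribbed rubber, the rest aluminium; it cannot turn or yield sideways. A round collar at its foot (50 mm across) carries the lens arm.
- lens_arm (a joint): Angle of the lens arm about the post's axis (rad): 0 along the stand's x (under the button), growing counter-clockwise seen from above, range -2.1 to 0.5. Light friction (about 0.06 N m) holds it where it is left.
- bar_grip (a point): Point on the lens arm, 90 mm from the post's axis, mid-height, 85 mm above the table. The arm is a level black square bar, 12 mm wide and high, running radially, free from 25 to 117 mm from the axis; it can be pinched across from above.
- lens_centre (a point): Centre of the lens: white ring 96 mm across and 14 mm thick with clear glass, 165 mm from the post's axis at the arm's end and at its height (underside 78 mm above the table when lowered, so it would strike the plant).
- plant_centre (a point): Centre, half-way up, of the potted succulent: terracotta pot 64 mm across and 50 mm high with a rosette of leaves, 93 mm high in all, loose on the table about 165 mm from the post's axis on the stand's -y side. Not to be touched.
- petri: Closed petri dish, 94 mm across, 15 mm high, loose near the stand; origin under its centre. Leave alone.
- tweezers: Steel tweezers lying on the table near the stand, 125 mm long, 9 mm high; origin under the middle. Leave alone.
- dropper: Small amber dropper bottle with a rubber teat, 30 mm across, 89 mm high, near the stand; origin under its centre. Leave alone.
- beaker: Clear beaker, 68 mm across, 85 mm high; origin under its centre. Leave alone.
- slide_box: Wooden microscope-slide box, 95 x 175 x 30 mm; origin under its centre. Leave alone.
- pocket_lens: Hand lens lying flat, 150 mm long; origin under the middle. Leave alone.

How it is judged:
By the outcome, as a careful person would: the job done as asked, in the order asked, and still so for the second after the job is handed in, with the robot touching nothing.
It also fails if it takes over 72 s, if anything falls off the work surface, if the arm or the gripper's body presses on something with over 40 N, if the wrist force passes 120 N, or if a joint passes its speed limit or range.

## Robot

A 6-joint arm with a two-finger parallel gripper is mounted at the origin on the work surface. World frame = base frame: x ahead of the robot, y to its left, z up, the work surface at z = 0. Lengths are in m, angles in rad, forces in N, time in s.
With the tool pointing down it reaches from about 0.35 to 0.975 m from the base axis. Payload 4.9 kg.
Tool frame: the origin (TCP) lies at the very end of the fingers, on their centre line; the grasp point (between the pads) lies 19 mm behind it; z points along the fingers, y is the direction in which the jaws open and shut (so a half turn about z gives the same grasp; the last joint's range is limited). The gripper opens to 85 mm and grips with 20 to 120 N. Pads are 22 mm wide; open, the fingers measure 114 mm over their backs; the gripper's body (76 mm by 85 mm) begins 54 mm behind the grasp point. The pads swing forward as they close: fully open they stand 13 mm farther back than shut.
Start: joints at [1.03, 0.053, 1.613, -0, 1.476, -0.119], TCP at [0.256, 0.57, 0.231] pointing down, gripper open.
Joint ranges: [-3.01, 3.01], [-1.01, 2.22], [0.06, 2.58], [-1.02, 4.17], [0.09, 2.62], [-3.14, 3.14]. Speed limits (rad/s): [2.57, 2.57, 3.14, 3.14, 3.14, 3.14].

## Interface

Orientations are given as a unit quaternion [w, x, y, z].
In Python, from plant import state, grab_frame, camera_model, job_done, search_frame, masks_of, place_of gives the robot as it stands.
- The arm moves only by the tool drive_tool, never from a script. Its argument "series" is a list of rows, each a list of 2 entries, a list of its own where there are three numbers: the shift along the world's x, y, z in m, then the turn, a rotation vector about the world's x, y, z in degrees. A call has 1 to 8 rows; each row is the pose to reach, as a shift and turn from the pose commanded when the call began; what a row does not reach only later rows make up. A row lasts 1/10 s, in which the tool goes at most 50 mm and 8.59 degrees, less where a joint would pass 70% of its speed; a pose out of reach is approached as far as the arm can. A call with a gripper value outside its range is refused whole. "fingers" is the closure, from -1 (fully open) to 1 (shut), so that 0 is half open, set as the call begins (left out, the last holds). The fingers move at their own pace and stop on an object; the grip force is fixed at half the most. Time passes only in rows, so rows that repeat a pose let the fingers close. It gives the time, the measured TCP pose, the force and the opening at its end, in the units of the state.
- state(): the state, without advancing time (a new reading comes with each control period).
- grab_frame(name): name is "scene" or "top"; returns the picture (480x640x3 uint8, red, green, blue); there is no depth.
- camera_model(name): a dict with "fovy" (degrees; the focal length in pixels is half the picture's height over the tangent of half this angle, whatever the lens; pixels are square), "cx", "cy" (the principal point, pixels), "rvec" (rotation vector, rad) and "tvec" (3), from world to camera coordinates, as OpenCV has them. Camera axes: x right, y down, z forward; pixel columns grow to the right and rows downward; lengths in m; the calibration is good to about 2 mm. A picture is of the moment at which its call begins. camera_model takes no time and is no camera call.
- job_done(): hands the job in, once; it reports no verdict.
Trained networks look in the newest picture that a camera, given by its name, has taken for a name from the list of things; names that differ only in an ending like _2 or _b are one class to them, and where a whole thing is asked for, a point or a joint stands for the part that bears it (a point fixed in the world has none). Each returns a list of dicts, best first, with "confidence" (0 to 1); they miss things now and then, are a little off and sometimes report something else, mostly with a low value. They report only what shows in the picture. A call takes as long as a camera call.
- search_frame(camera, name): "location" ([x, y, z] in m, in world coordinates, good to about 4 mm: the middle of the surface that is visible of it).
- masks_of(camera, name): "pixels" (480x640 bool, what is visible of it).
- place_of(camera, name): "location" ([x, y, z] in m, in world coordinates, good to about 4 mm: a listed point, or the origin of a listed thing).
The state is a dict: "time": time; "joint_pos": joint angles; "joint_vel": joint speeds; "joint_efforts": joint torques, N m; "tool_pos": TCP position; "tool_rot": TCP orientation; "contact_force": force on the tool from outside, world axes, zero at the start; "ft_torque": the same for the moment, N m; "gripper_width": opening from 0.0 (shut) to 1.0 (fully open).
Only numpy, scipy, OpenCV 4.12 (cv2) and the standard library are available. Lean on these libraries where they do the work, as an engineer would, in place of code of your own. Each camera call takes 0.05 s, during which the arm holds its last target.

## Working session

There is one attempt and no reset: what is moved stays moved. The work goes in short steps, Python scripts to look and compute and a tool call to move; the robot and the scene stay as the last step left them, time stands still between calls to the robot, and variables do not carry over. Pictures are saved under pics/ and viewed, and the job is handed in when it is done.

Besides the shell and the picture viewer there is one more tool, called by a JSON object that holds its "api" and its "payload". drive_tool: Moves the arm, as the interface text tells. Its arguments: {"type":"object","properties":{"series":{"type":"array","items":{"type":"array"}},"fingers":{"type":"number"}},"required":["series"]}

```bash
mkdir -p pics
python3 - <<'E'
from plant import *
import cv2
s=state();print(s)
for c in ["scene","top"]:
    f=grab_frame(c);cv2.imwrite(f"pics/{c}0.png",f[:,:,::-1]);m=camera_model(c);print(c,m)
    for n in ["stand","button_tip","riser_top","bar_grip","lens_centre","plant_centre","petri","tweezers","dropper","beaker","slide_box","pocket_lens"]:
        for r in place_of(c,n)[:2]: print(n,[round(float(v),4) for v in r["location"]],round(r["confidence"],2))
print(state()["time"])
E
```

```text
{'time': 0.0, 'joint_pos': array([ 1.02996944e+00,  5.33671063e-02,  1.61430514e+00, -4.65301981e-05,
        1.47595871e+00, -1.19002372e-01]), 'joint_vel': array([-0.0006502 ,  0.00072147,  0.00072369,  0.00163542,  0.00150342,
       -0.0005546 ]), 'joint_efforts': array([-2.30029109e-04, -3.93687665e+01, -3.70173991e+01,  2.47909085e-06,
        7.35634938e-03, -8.72301740e-06]), 'tool_pos': array([0.2555835 , 0.5696753 , 0.23004999]), 'tool_rot': array([-3.08257296e-04,  2.09349741e-01,  9.77840297e-01, -9.71691190e-04]), 'contact_force': array([ 0.49563203, -0.05457702,  1.16674636]), 'ft_torque': array([ 0.00690923, -0.01166505, -0.00047375]), 'gripper_width': 0.9992848343133849}
scene {'fovy': 42.62504360595262, 'cx': 321.0329853721207, 'cy': 235.78107858766924, 'rvec': array([ 1.09951314,  2.59485645, -0.79952278]), 'tvec': array([ 0.39578384, -0.29960731,  1.73515296])}
stand [0.515, 0.0033, 0.0012] 0.6
stand [0.6281, -0.4167, -0.0027] 0.53
button_tip [0.524, 0.296, 0.0002] 0.66
riser_top [0.5063, 0.0051, 0.2175] 0.93
bar_grip [0.6025, -0.0113, 0.0808] 0.6
lens_centre [0.67
[... 560 characters left out ...]
, 'tvec': array([0.04894733, 0.61965571, 0.99847467])}
stand [0.5148, 0.0044, 0.004] 0.83
button_tip [0.5125, 0.0038, 0.0023] 0.72
riser_top [0.5171, 0.0059, 0.2197] 0.97
bar_grip [0.6014, -0.0139, 0.0847] 0.58
lens_centre [0.6713, -0.0304, 0.086] 0.67
lens_centre [0.6668, 0.1575, -0.0018] 0.54
plant_centre [0.536, -0.1599, 0.0459] 0.83
plant_centre [0.6709, -0.0285, 0.0867] 0.56
petri [0.518, 0.1805, 0.0032] 0.83
tweezers [0.5252, 0.2979, -0.0011] 0.57
dropper [0.665, 0.1556, 0.0003] 0.48
beaker [0.627, -0.4137, -0.0018] 0.74
beaker [0.5176, 0.0057, 0.2219] 0.24
slide_box [0.5781, 0.4394, 0.0003] 0.67
pocket_lens [0.4554, -0.3905, -0.0006] 0.68
pocket_lens [0.5361, -0.1542, 0.0474] 0.18
1.3
```

View pics/scene0.png

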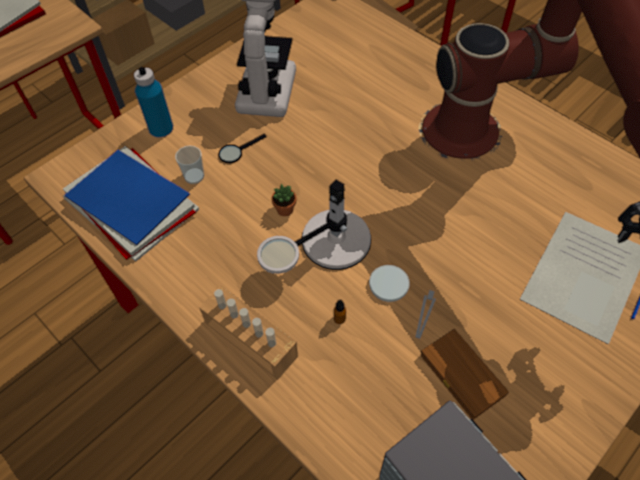

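View pics/top0.png

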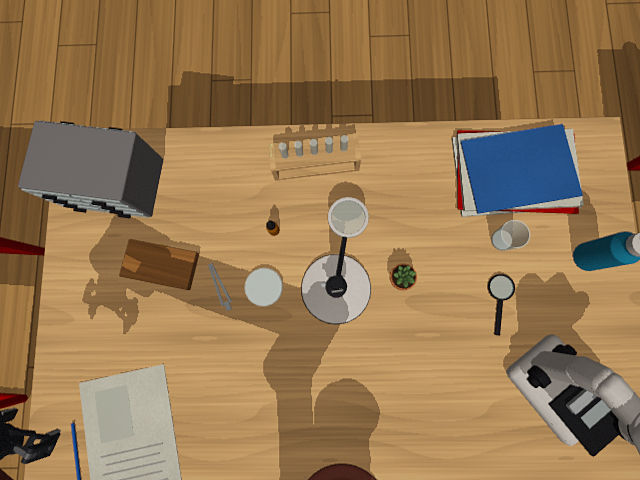

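Run:
```python
import cv2
a=cv2.imread('pics/scene0.png')
b=cv2.imread('pics/top0.png')
cv2.imwrite('pics/top0z.png',cv2.resize(b[150:350,220:420],(800,600)[:1]*2 and (600,600),interpolation=cv2.INTER_CUBIC))
cv2.imwrite('pics/scene0z.png',cv2.resize(a[80:280,220:420],(600,600),interpolation=cv2.INTER_CUBIC))
```

```text
(no output)
```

View pics/top0z.png

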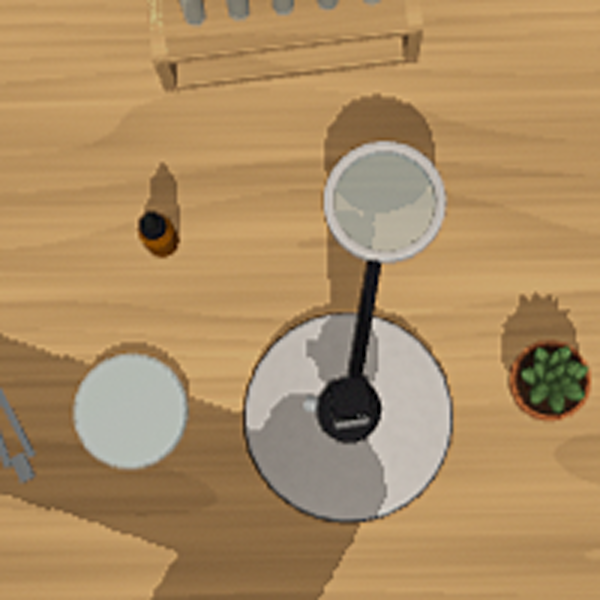

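View pics/scene0z.png

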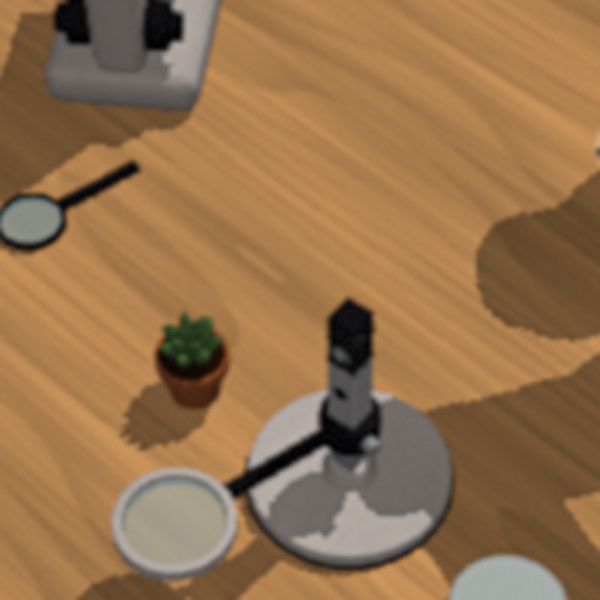

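```bash
cat > h.py <<'E'
import numpy as np, cv2
from plant import *
def proj(c,P):
    m=camera_model(c);f=240/np.tan(np.radians(m['fovy']/2))
    K=np.array([[f,0,m['cx']],[0,f,m['cy']],[0,0,1.]])
    return cv2.projectPoints(np.array(P,float).reshape(-1,3),m['rvec'],m['tvec'],K,None)[0][:,0]
def ray(c,uv,z):
    m=camera_model(c);f=240/np.tan(np.radians(m['fovy']/2))
    R=cv2.Rodrigues(m['rvec'])[0];o=-R.T@m['tvec'];d=R.T@np.array([(uv[0]-m['cx'])/f,(uv[1]-m['cy'])/f,1])
    return o+d*(z-o[2])/d[2]
def campos(c):
    m=camera_model(c);R=cv2.Rodrigues(m['rvec'])[0];return -R.T@m['tvec']
E
python3 - <<'E'
from h import *
a=cv2.imread('pics/scene0.png');b=cv2.imread('pics/top0.png')
print(campos('scene'),campos('top'))
z=cv2.resize(a[170:250,300:380],(800,800),interpolation=cv2.INTER_CUBIC)[:600]
cv2.imwrite('pics/sz1.png',cv2.convertScaleAbs(z,alpha=1.8,beta=20))
z=cv2.resize(b[265:310,310:370],(800,600),interpolation=cv2.INTER_CUBIC)
cv2.imwrite('pics/tz1.png',cv2.convertScaleAbs(z,alpha=1.8,beta=20))
E
```

```text
[1.13160436 0.58145218 1.28005864] [0.44454303 0.01569084 1.08878648]
```

View pics/sz1.png

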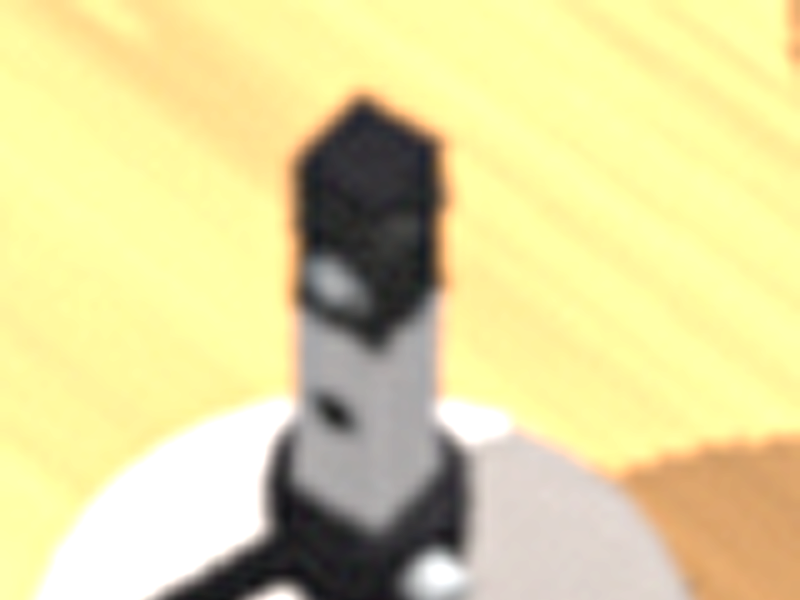

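View pics/tz1.png

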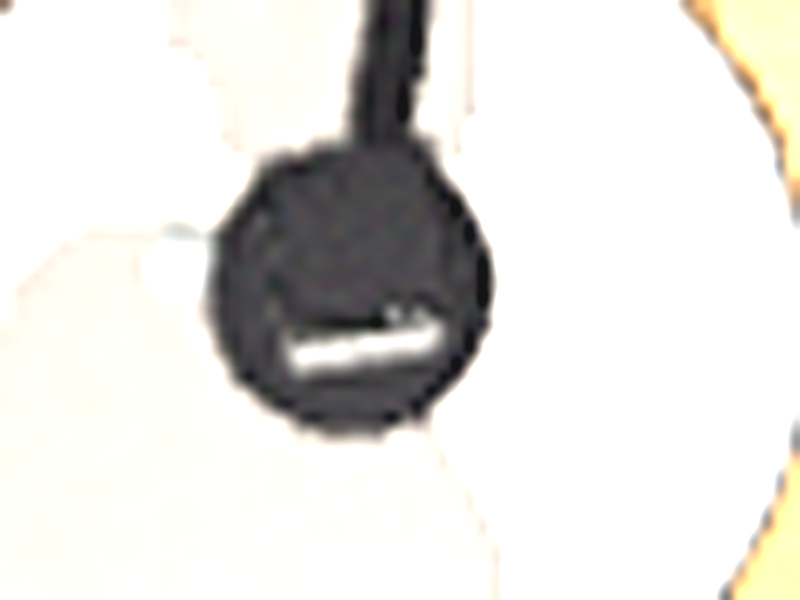

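Run:
```python
from h import *
from scipy.optimize import least_squares
s=lambda x,y:(300+x/10-.45,170+y/10-.45)
t=lambda x,y:(310+x*.075-.46,265+y*.075-.46)
h=.013
obs=[('scene',s(363,92),(-h,-h,.221)),('scene',s(297,160),(h,-h,.221)),('scene',s(440,148),(-h,h,.221)),('scene',s(377,348),(h,h,.173)),
('scene',s(335,283),(.0165,0,.185)),
('top',t(290,373),(-h,h,.150)),('top',t(443,343),(-h,-h,.150))]
# arrange corners per yaw (stand-frame)
def model(p):
    c,sn=np.cos(p[2]),np.sin(p[2])
    w=lambda q:(p[0]+c*q[0]-sn*q[1],p[1]+sn*q[0]+c*q[1],q[2])
    return w
def res(p):
    w=model(p);r=[]
    for i,(c,uv,q) in enumerate(obs):
        d=proj(c,w(q))[0]-uv
        if c=='top': # only transverse
            d=d*np.array([.5,.0])
        r+=list(d)
    # slope of the top line
    a=proj('top',w((-h,h,.16)))[0];b=proj('top',w((-h,-h,.16)))[0]
    r.append(((b-a)[1]/(b-a)[0]+30/150)*10)
    return r
f=least_squares(res,[.514,.004,.2]);print(f.x,np.degrees(f.x[2]));print(np.round(f.fun,2))
w=model(f.x)
for z in (.13,.135,.14,.145,.15,.155): print(z,proj('scene',w((.013,0,z)))[0],'hole obs',s(335,412))
# base edge fit
for c,u in (('top',(336,289)),): print(ray(c,u,.018))
# plant & lens
print('plant pts', ray('top',(403.5,276),.085),ray('top',(348,217.3),.092))
print('angle to plant', np.degrees(np.arctan2(-.159-f.x[1],.535-f.x[0]))-np.degrees(f.x[2]))
```

```text
[0.51463177 0.00279162 0.10896224] 6.2430763426022775
[-0.21 -0.61 -0.8  -0.08  1.51 -0.62  0.5   0.02 -0.86  1.45  0.06 -0.
  0.34 -0.    0.72]
0.13 [333.14173213 212.78806499] hole obs (333.05, 210.75)
0.135 [333.14238816 211.51052105] hole obs (333.05, 210.75)
0.14 [333.14304804 210.22546483] hole obs (333.05, 210.75)
0.145 [333.14371182 208.93282988] hole obs (333.05, 210.75)
0.15 [333.14437953 207.63254897] hole obs (333.05, 210.75)
0.155 [333.14505119 206.32455403] hole obs (333.05, 210.75)
[0.50863447 0.00288288 0.018     ]
plant pts [ 0.53157446 -0.15155008  0.085     ] [ 0.67042751 -0.02789928  0.092     ]
angle to plant -89.06775702773979
```

Run:
```python
from h import *
b=cv2.imread('pics/top0.png');g=cv2.cvtColor(b,cv2.COLOR_BGR2GRAY)
print(g[284:300,326:348])
a=cv2.imread('pics/scene0.png');g=cv2.cvtColor(a,cv2.COLOR_BGR2GRAY)
print(g[177:226,325:349])
```

```text
[[ 43  22  27  29  36  29  27  33  31  29  32  30  32  29  30  33  32  19
   28  22  16 203]
 [ 28  26  29  31  23  28  29  30  29  28  28  29  30  30  31  32  30  24
   31  23   0 170]
 [ 24  24  29  30  18  21  30  32  29  30  31  33  28  29  32  31  35  26
   23  19   4 154]
 [ 31  25  28  28  32  22  28  33  33  36  31  29  29  25  26  18  20  32
   22  23   0 193]
 [ 29  25  28  30  43  26  24  24  22  23  28  26  19  79  34  69  28  19
   27  21  47 203]
 [ 40  23  31  31  30  38  30  24  16  11  11  14   8  54  69  83 106  45
   25  13  48 197]
 [ 54  19  29  28  24  62  49  73  75 100 103 134 137 135 139 142 110  46
   27   5 139 195]
 [ 84  27  26  27  26  72 135 142 140 146 124 112 111  96  89  84  55  29
   15  36 189 195]
 [138  52  22  26  29  50 104  93  83  82  69  49  49  37  29  24  27  20
    2 139 196 191]
 [147  83  17  21  31  30  44  31  23  23  21  25  25  29  30  32  25   7
   88 190 196 190]
 [141 135 108  36  19  29  28  27  32  33  32  30  30  30  30  26   6  89
  185 197 193 190]
 [138 140 142 107  47  16  28  30  29  29  29  33  31  33  27   8  92 187
  198 192 192 191]
 [138 137 141 139 137 102  41  17  26  31  30  28  23  10  61  58 127 198
  195 192 192 191]
 [138 137 138 139 142 139 107 102  64  57  69  69  66 127 136 128 134 196
  196 193 192 191]
 [138 138 138 138 137 138 136 139 134 134 136 135 131 142 144 139 134 151
  191 194 192 190]
 [137 138 137 136 136 135 138 139 139 139 142 142 140 138 139 138 137 130
  193 196 193 191]]
[[128 129 130 ... 142 140 139]
 [127 128 129 ... 148 143 139]
 [124 126 128 ... 151 149 145]
 ...
 [115  70  26 ...  51  89 107]
 [ 62  29  10 ...  60  95 109]
 [ 17   6   7 ...  72 101 109]]
```

Run:
```python
from h import *
from scipy.spatial.transform import Rotation as R
s=state();q=s['tool_rot'];r=R.from_quat([q[1],q[2],q[3],q[0]]).as_matrix()
print(r.round(3)); a=np.degrees(np.arctan2(r[1,1],r[0,1]));print('tool y ang',a,'turn to 6.3:',6.3-a, 186.3-a)
print(np.array([.5145,.0035,.3])-s['tool_pos'])
```

```text
[[-0.912  0.409 -0.   ]
 [ 0.409  0.912 -0.   ]
 [-0.    -0.    -1.   ]]
tool y ang 65.83132764562636 turn to 6.3: -59.53132764562636 120.46867235437365
[ 0.2586162  -0.5666778   0.06871873]
```

{"api": "drive_tool", "payload": {"series": [[[0.01,-0.02,0.02],[0,0,-3]],[[0.025,-0.06,0.04],[0,0,-7]],[[0.045,-0.1,0.06],[0,0,-11]],[[0.065,-0.14,0.07],[0,0,-15]],[[0.085,-0.18,0.08],[0,0,-19]],[[0.1,-0.22,0.08],[0,0,-23]],[[0.12,-0.26,0.08],[0,0,-27]],[[0.14,-0.3,0.08],[0,0,-31]]], "fingers": -1}}

```text
time: 2.1
tool_pos: [0.3963, 0.2686, 0.3118]
tool_rot: [0.0, 0.464, 0.886, 0.0]
contact_force: [1.8, 0.6, 0.2]
gripper_width: 1.002
```

{"api": "drive_tool", "payload": {"series": [[[0.015,-0.04,0],[0,0,-4]],[[0.03,-0.08,0],[0,0,-8]],[[0.05,-0.12,0],[0,0,-12]],[[0.07,-0.16,0],[0,0,-16]],[[0.09,-0.2,0],[0,0,-20]],[[0.105,-0.23,0],[0,0,-24]],[[0.115,-0.255,0],[0,0,-27]],[[0.1185,-0.2665,0],[0,0,-28.5]]]}}

```text
time: 2.9
tool_pos: [0.5149, 0.0017, 0.3111]
tool_rot: [-0.0, 0.668, 0.744, -0.0]
contact_force: [-0.8, 0.3, -0.0]
gripper_width: 1.0
```

{"api": "drive_tool", "payload": {"series": [[[0,0,0],[0,0,0]],[[0,0,0],[0,0,0]]]}}

```text
time: 3.1
tool_pos: [0.5141, 0.0045, 0.3114]
tool_rot: [-0.0, 0.667, 0.745, 0.0]
contact_force: [-0.3, 0.0, 0.0]
gripper_width: 0.999
```

Run:
```python
from h import *
s=state();print(s)
for c in ['scene','top']:
    cv2.imwrite(f'pics/{c}1.png',grab_frame(c)[:,:,::-1])
```

```text
{'time': 3.1, 'joint_pos': array([-1.36512066e-01, -2.50382385e-01,  1.76329096e+00,  6.33872088e-04,
        1.62891786e+00, -2.48150615e-01]), 'joint_vel': array([ 0.01633914, -0.0068491 ,  0.00485373, -0.00163506, -0.00208024,
        0.0003261 ]), 'joint_efforts': array([-7.42385332e-01, -2.67854923e+01, -3.81136715e+01, -3.73022316e-02,
       -1.66453526e-02,  1.49638134e-03]), 'tool_pos': array([0.51408805, 0.00445688, 0.31135028]), 'tool_rot': array([-2.73767696e-04,  6.66542040e-01,  7.45467367e-01,  1.97040992e-04]), 'contact_force': array([-0.27853756,  0.04071686,  0.03769399]), 'ft_torque': array([-0.05444126, -0.03574695,  0.03914474]), 'gripper_width': 0.9988320100996189}
```

Run:
```python
import cv2
a=cv2.imread('pics/scene1.png');z=cv2.resize(a[110:230,280:400],(600,600),interpolation=cv2.INTER_CUBIC)
b=cv2.imread('pics/top1.png');y=cv2.resize(b[230:350,270:330+30],(450,600),interpolation=cv2.INTER_CUBIC)[:,:200] if 0 else None
cv2.imwrite('pics/s1z.png',cv2.convertScaleAbs(z,alpha=1.6,beta=15))
```

```text
(no output)
```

View pics/s1z.png

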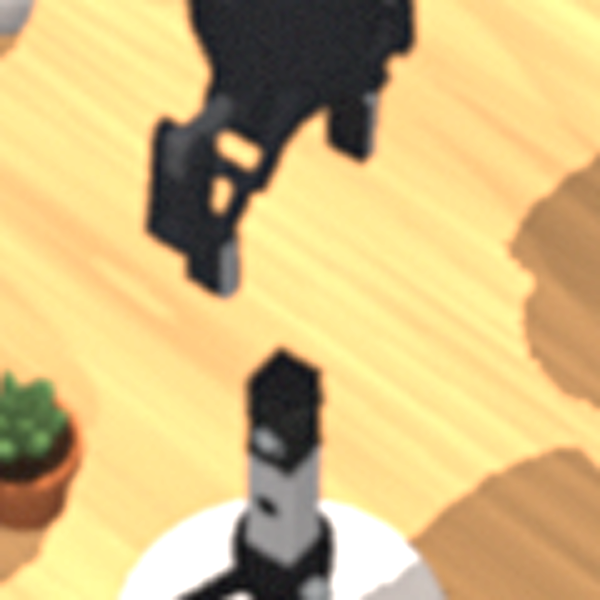

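{"api": "drive_tool", "payload": {"series": [[[0,0,-0.015],[0,0,0]],[[0,0,-0.04],[0,0,0]],[[0,0,-0.065],[0,0,0]],[[0,0,-0.09],[0,0,0]],[[0,0,-0.115],[0,0,0]],[[0,0,-0.132],[0,0,0]],[[0,0,-0.14],[0,0,0]],[[0,0,-0.14],[0,0,0]]]}}

```text
time: 4.0
tool_pos: [0.5131, 0.0044, 0.1693]
tool_rot: [-0.001, 0.667, 0.745, -0.001]
contact_force: [0.4, -0.6, -0.4]
gripper_width: 0.996
```

{"api": "drive_tool", "payload": {"series": [[[0,0,0],[0,0,0]],[[0,0,0],[0,0,0]]], "fingers": 0.1}}

```text
time: 4.2
tool_pos: [0.5152, 0.0038, 0.1727]
tool_rot: [0.001, 0.667, 0.745, 0.001]
contact_force: [-0.2, 0.7, 0.0]
gripper_width: 0.689
```

Run:
```python
from h import *
s=state();print(s['tool_pos'],s['contact_force'],s['gripper_width'])
a=grab_frame('scene')[:,:,::-1]
z=cv2.resize(a[130:250,280:400],(600,600),interpolation=cv2.INTER_CUBIC)
cv2.imwrite('pics/s2z.png',cv2.convertScaleAbs(z,alpha=1.6,beta=15))
```

```text
[0.51517211 0.0037559  0.17271231] [-0.18991798  0.71100081  0.03020703] 0.6894062338647656
```

View pics/s2z.png

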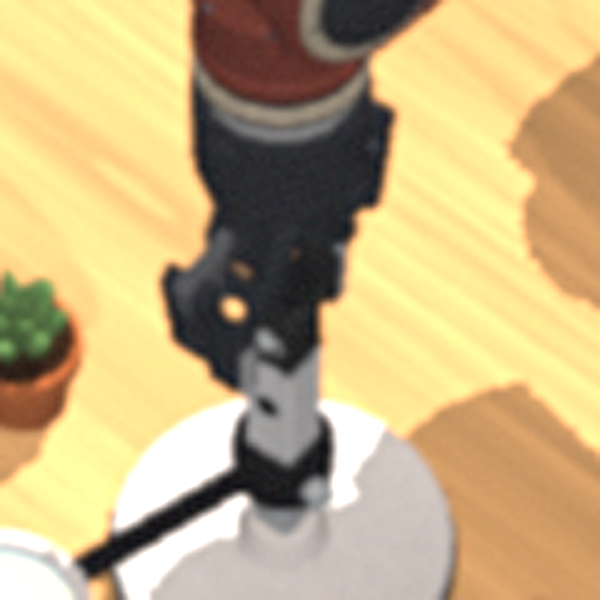

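{"api": "drive_tool", "payload": {"series": [[[0,0,0],[0,0,0]],[[0,0,0],[0,0,0]],[[0,0,0],[0,0,0]]], "fingers": 0.25}}

```text
time: 4.55
tool_pos: [0.5146, 0.0036, 0.1717]
tool_rot: [0.0, 0.667, 0.745, 0.0]
contact_force: [0.1, -1.0, -0.1]
gripper_width: 0.375
```

Run:
```python
from h import *
s=state();print(s['tool_pos'],s['contact_force'],s['ft_torque'],s['gripper_width'])
a=grab_frame('scene')[:,:,::-1]
z=cv2.resize(a[150:230,300:380],(800,800),interpolation=cv2.INTER_CUBIC)[:600]
cv2.imwrite('pics/s3z.png',cv2.convertScaleAbs(z,alpha=1.6,beta=15))
p=s['tool_pos'];c,n=np.cos(.11),np.sin(.11)
for d in (.017,-.017): print(10*(proj('scene',p+[d*c,d*n,0])[0]-[300,150]))
```

```text
[0.51458506 0.00362125 0.17166759] [ 0.0884277  -0.96385015 -0.0906607 ] [-0.01396907  0.01618195  0.00053581] 0.3753235692417169
[323.52147951 532.32819634]
[414.52037422 437.09924551]
```

View pics/s3z.png

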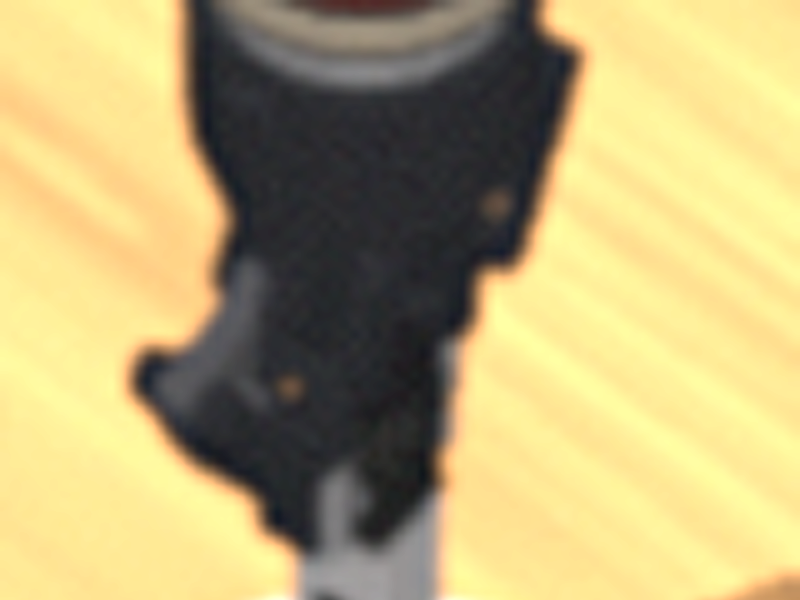

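{"api": "drive_tool", "payload": {"series": [[[0,0,0],[0,0,0]]], "fingers": 0.36}}

```text
time: 4.7
tool_pos: [0.5125, 0.0034, 0.1717]
tool_rot: [-0.002, 0.667, 0.745, -0.002]
contact_force: [-9.9, -0.7, 7.2]
gripper_width: 0.326
```

{"api": "drive_tool", "payload": {"series": [[[0,0,0],[0,0,0]]], "fingers": 1}}

```text
time: 4.8
tool_pos: [0.5117, 0.0034, 0.1719]
tool_rot: [-0.003, 0.666, 0.746, -0.003]
contact_force: [-14.4, -1.8, 8.8]
gripper_width: 0.294
```

{"api": "drive_tool", "payload": {"series": [[[0,0,0],[0,0,0]],[[0,0,0],[0,0,0]],[[0,0,0],[0,0,0]]]}}

```text
time: 5.1
tool_pos: [0.5117, 0.0034, 0.1718]
tool_rot: [-0.002, 0.666, 0.746, -0.003]
contact_force: [-14.2, -1.9, 8.4]
gripper_width: 0.301
```

Run:
```python
from h import *
s=state();print(s['tool_pos'],s['contact_force'],s['ft_torque'],s['gripper_width'],s['gripper_width']*85)
a=grab_frame('scene')[:,:,::-1]
z=cv2.resize(a[150:230,300:380],(800,800),interpolation=cv2.INTER_CUBIC)[:600]
cv2.imwrite('pics/s4z.png',cv2.convertScaleAbs(z,alpha=1.6,beta=15))
```

```text
[0.51171572 0.00336544 0.17184775] [-14.16277416  -1.90041959   8.39762407] [-0.16137115  1.73136347  0.41686242] 0.30136295147283293 25.615850875190798
```

View pics/s4z.png

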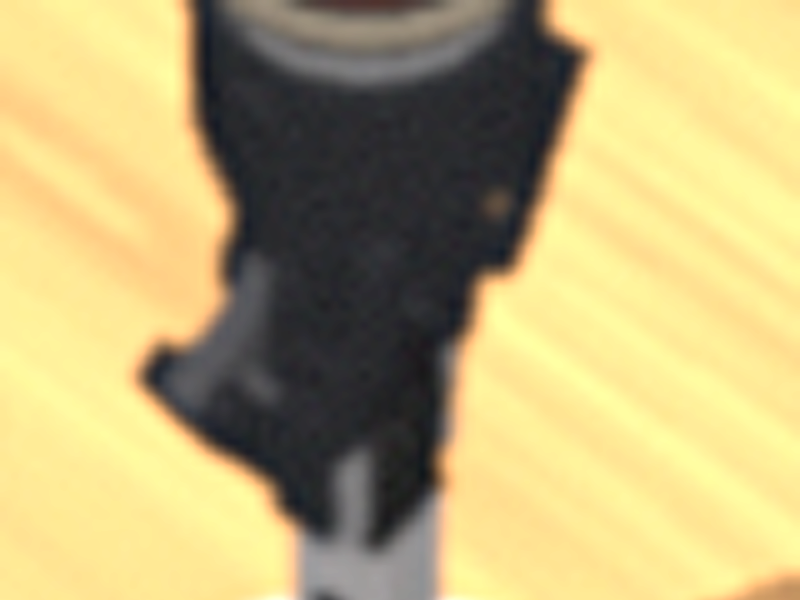

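{"api": "drive_tool", "payload": {"series": [[[-0.0015,0,0.0005],[0,0,0]],[[-0.003,0,0.001],[0,0,0]],[[-0.003,0,0.001],[0,0,0]]]}}

```text
time: 5.45
tool_pos: [0.5117, 0.0034, 0.1719]
tool_rot: [0.001, 0.667, 0.745, 0.0]
contact_force: [6.4, -2.0, -1.9]
gripper_width: 0.298
```

Run:
```python
from h import *
s=state();print(s['tool_pos'],s['contact_force'],s['ft_torque'],s['gripper_width']*85)
```

```text
[0.51174074 0.00336209 0.17193668] [ 6.37018382 -2.04941362 -1.87566987] [-0.13038817  0.12406964  0.46025422] 25.323026210017048
```

{"api": "drive_tool", "payload": {"series": [[[0.001,0,0.001],[0,0,0]],[[0.001,0,0.002],[0,0,0]],[[0.001,0,0.003],[0,0,0]]]}}

```text
time: 5.75
tool_pos: [0.5117, 0.0034, 0.1729]
tool_rot: [-0.001, 0.667, 0.745, -0.001]
contact_force: [5.0, -4.0, -12.8]
gripper_width: 0.302
```

{"api": "drive_tool", "payload": {"series": [[[0,0,0.001],[0,0,0]],[[0,0,0.002],[0,0,0]],[[0,0,0.003],[0,0,0]]]}}

```text
time: 6.05
tool_pos: [0.5117, 0.0034, 0.1757]
tool_rot: [-0.001, 0.667, 0.745, -0.001]
contact_force: [5.3, -2.9, -12.5]
gripper_width: 0.296
```

{"api": "drive_tool", "payload": {"series": [[[0,0,0.001],[0,0,0]],[[0,0,0.002],[0,0,0]],[[0,0,0.003],[0,0,0]],[[0,0,0.004],[0,0,0]],[[0,0,0.005],[0,0,0]]]}}

```text
time: 6.55
tool_pos: [0.5116, 0.0034, 0.1782]
tool_rot: [-0.001, 0.667, 0.745, -0.001]
contact_force: [14.3, -3.6, -25.2]
gripper_width: 0.294
```

{"api": "drive_tool", "payload": {"series": [[[0,0,0.002],[0,0,0]],[[0,0,0.004],[0,0,0]],[[0,0,0.006],[0,0,0]],[[0,0,0.008],[0,0,0]],[[0,0,0.01],[0,0,0]]]}}

```text
time: 7.05
tool_pos: [0.5117, 0.0034, 0.191]
tool_rot: [-0.001, 0.667, 0.745, -0.001]
contact_force: [5.4, -4.4, -12.4]
gripper_width: 0.297
```

Run:
```python
from h import *
s=state();print(s['tool_pos'],s['contact_force'],s['ft_torque'],s['gripper_width']*85)
a=grab_frame('scene')[:,:,::-1]
z=cv2.resize(a[150:230,300:380],(800,800),interpolation=cv2.INTER_CUBIC)[:600]
cv2.imwrite('pics/s5z.png',cv2.convertScaleAbs(z,alpha=1.6,beta=15))
```

```text
[0.51168782 0.00339069 0.19101526] [  5.43312841  -4.42194877 -12.42377591] [-0.4783606  -0.41171417  0.52450177] 25.220808957531972
```

View pics/s5z.png

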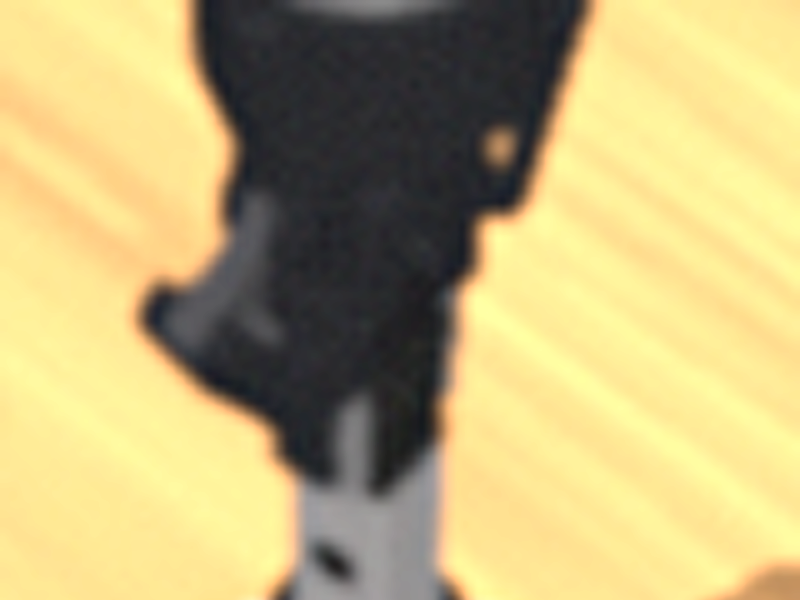

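{"api": "drive_tool", "payload": {"series": [[[0,0,0.0015],[0,0,0]],[[0,0,0.003],[0,0,0]],[[0,0,0.0045],[0,0,0]],[[0,0,0.006],[0,0,0]]]}}

```text
time: 7.5
tool_pos: [0.5117, 0.0034, 0.1971]
tool_rot: [-0.001, 0.667, 0.745, -0.001]
contact_force: [5.0, -3.5, -11.9]
gripper_width: 0.301
```

{"api": "drive_tool", "payload": {"series": [[[0,0,0.0007],[0,0,0]],[[0,0,0.0014],[0,0,0]]]}}

```text
time: 7.7
tool_pos: [0.5117, 0.0034, 0.1985]
tool_rot: [-0.001, 0.667, 0.745, -0.001]
contact_force: [5.2, -3.5, -12.8]
gripper_width: 0.298
```

{"api": "drive_tool", "payload": {"series": [[[0,0,0.0007],[0,0,0]],[[0,0,0.0014],[0,0,0]]]}}

```text
time: 7.9
tool_pos: [0.5117, 0.0034, 0.1998]
tool_rot: [-0.001, 0.667, 0.745, -0.001]
contact_force: [4.8, -3.8, -10.0]
gripper_width: 0.295
```

{"api": "drive_tool", "payload": {"series": [[[0,0,0.0007],[0,0,0]],[[0,0,0.0014],[0,0,0]]]}}

```text
time: 8.1
tool_pos: [0.5117, 0.0034, 0.2012]
tool_rot: [-0.001, 0.667, 0.745, -0.001]
contact_force: [4.5, -2.4, -10.1]
gripper_width: 0.292
```

{"api": "drive_tool", "payload": {"series": [[[0,0,0.0007],[0,0,0]],[[0,0,0.0014],[0,0,0]]]}}

```text
time: 8.3
tool_pos: [0.5117, 0.0034, 0.2026]
tool_rot: [-0.001, 0.667, 0.745, -0.001]
contact_force: [4.1, -2.5, -12.1]
gripper_width: 0.295
```

{"api": "drive_tool", "payload": {"series": [[[0,0,0.0007],[0,0,0]],[[0,0,0.0014],[0,0,0]]]}}

```text
time: 8.5
tool_pos: [0.5117, 0.0034, 0.2041]
tool_rot: [-0.001, 0.667, 0.745, -0.001]
contact_force: [3.5, -4.2, -11.1]
gripper_width: 0.297
```

Run:
```python
from h import *
s=state();print(s['tool_pos'],s['contact_force'],s['ft_torque'],s['gripper_width']*85)
a=grab_frame('scene')[:,:,::-1]
z=cv2.resize(a[150:230,300:380],(800,800),interpolation=cv2.INTER_CUBIC)[:600]
cv2.imwrite('pics/s6z.png',cv2.convertScaleAbs(z,alpha=1.6,beta=15))
p=np.array([.5117,.0034,0]);c,n=np.cos(.11),np.sin(.11)
for z in (.16,.165,.17,.175,.18,.185,.19): print(z,10*(proj('scene',p+[.013*c,.013*n,z])[0]-[300,150]))
```

```text
[0.51168516 0.00337277 0.20406474] [  3.50615275  -4.24241133 -11.05826458] [-0.46522853 -0.28075544  0.53843428] 25.244814628217444
0.16 [342.37177372 544.10314206]
0.165 [342.41111418 530.85748557]
0.17 [342.45068998 517.53259371]
0.175 [342.49050323 504.12775335]
0.18 [342.53055607 490.64224282]
0.185 [342.57085068 477.07533169]
0.19 [342.61138925 463.42628073]
```

View pics/s6z.png

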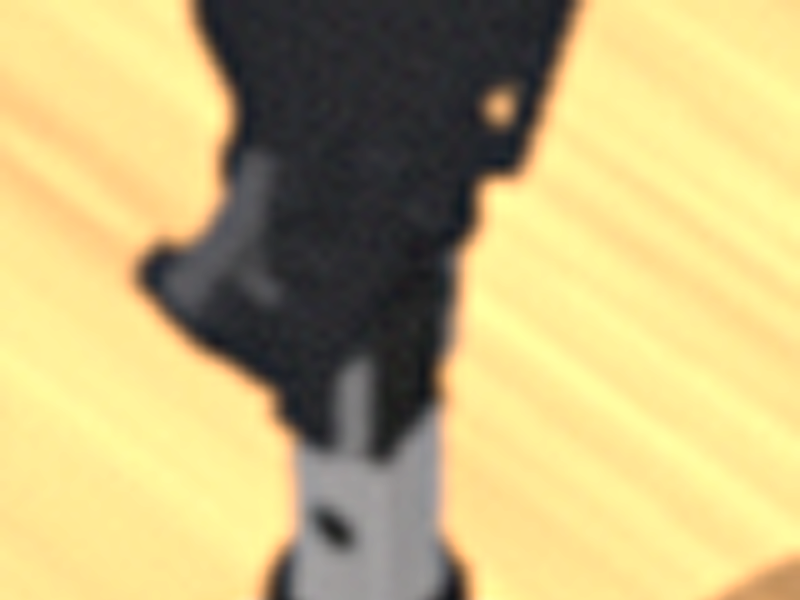

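{"api": "drive_tool", "payload": {"series": [[[0,0,0.0008],[0,0,0]],[[0,0,0.0016],[0,0,0]],[[0,0,0.0024],[0,0,0]]]}}

```text
time: 8.85
tool_pos: [0.5117, 0.0034, 0.2064]
tool_rot: [-0.001, 0.667, 0.745, -0.001]
contact_force: [4.6, -3.3, -11.1]
gripper_width: 0.297
```

{"api": "drive_tool", "payload": {"series": [[[0,0,0.0008],[0,0,0]],[[0,0,0.0016],[0,0,0]],[[0,0,0.0024],[0,0,0]]]}}

```text
time: 9.15
tool_pos: [0.5117, 0.0034, 0.2088]
tool_rot: [-0.001, 0.667, 0.745, -0.001]
contact_force: [5.0, -4.1, -12.2]
gripper_width: 0.299
```

{"api": "drive_tool", "payload": {"series": [[[0,0,0.0005],[0,0,0]],[[0,0,0.001],[0,0,0]]]}}

```text
time: 9.35
tool_pos: [0.5117, 0.0034, 0.2098]
tool_rot: [-0.001, 0.667, 0.745, -0.001]
contact_force: [5.6, -2.6, -12.0]
gripper_width: 0.301
```

{"api": "drive_tool", "payload": {"series": [[[0,0,0.0005],[0,0,0]],[[0,0,0.001],[0,0,0]]]}}

```text
time: 9.55
tool_pos: [0.5117, 0.0034, 0.2108]
tool_rot: [-0.001, 0.667, 0.745, -0.001]
contact_force: [4.7, -3.4, -12.2]
gripper_width: 0.298
```

{"api": "drive_tool", "payload": {"series": [[[0,0,0.0005],[0,0,0]],[[0,0,0.001],[0,0,0]]]}}

```text
time: 9.75
tool_pos: [0.5117, 0.0034, 0.2118]
tool_rot: [-0.001, 0.667, 0.745, -0.001]
contact_force: [4.5, -3.5, -12.4]
gripper_width: 0.296
```

Lift ≈ 39.9 mm, no catch yet.

{"api": "drive_tool", "payload": {"series": [[[0,0,0.0005],[0,0,0]],[[0,0,0.001],[0,0,0]]]}}

```text
time: 9.95
tool_pos: [0.5117, 0.0034, 0.2128]
tool_rot: [-0.001, 0.667, 0.745, -0.001]
contact_force: [4.2, -3.3, -11.3]
gripper_width: 0.295
```

{"api": "drive_tool", "payload": {"series": [[[0,0,0.0005],[0,0,0]],[[0,0,0.001],[0,0,0]]]}}

```text
time: 10.15
tool_pos: [0.5117, 0.0034, 0.2138]
tool_rot: [-0.001, 0.667, 0.745, -0.001]
contact_force: [4.0, -3.8, -12.7]
gripper_width: 0.296
```

{"api": "drive_tool", "payload": {"series": [[[0,0,0.0004],[0,0,0]],[[0,0,0.0008],[0,0,0]]]}}

```text
time: 10.35
tool_pos: [0.5117, 0.0034, 0.2146]
tool_rot: [-0.001, 0.667, 0.745, -0.001]
contact_force: [4.9, -3.1, -11.4]
gripper_width: 0.295
```

Run:
```python
from h import *
s=state();print(s['tool_pos'],s['contact_force'],s['gripper_width']*85)
a=grab_frame('scene')[:,:,::-1]
z=cv2.resize(a[150:230,300:380],(800,800),interpolation=cv2.INTER_CUBIC)[:600]
cv2.imwrite('pics/s7z.png',cv2.convertScaleAbs(z,alpha=1.6,beta=15))
```

```text
[0.51168253 0.003389   0.21459374] [  4.94413543  -3.06970943 -11.43318877] 25.07435845705864
```

View pics/s7z.png

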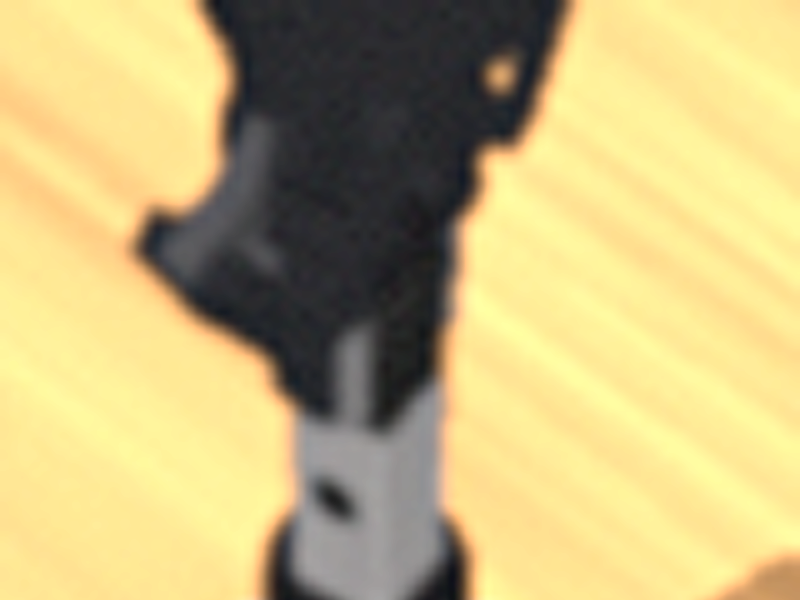

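{"api": "drive_tool", "payload": {"series": [[[0,0,0.0004],[0,0,0]],[[0,0,0.0008],[0,0,0]]]}}

```text
time: 10.6
tool_pos: [0.5117, 0.0034, 0.2154]
tool_rot: [-0.001, 0.667, 0.745, -0.001]
contact_force: [4.7, -3.7, -10.7]
gripper_width: 0.297
```

{"api": "drive_tool", "payload": {"series": [[[0,0,0.0004],[0,0,0]],[[0,0,0.0008],[0,0,0]]]}}

```text
time: 10.8
tool_pos: [0.5117, 0.0034, 0.2175]
tool_rot: [-0.001, 0.667, 0.745, -0.001]
contact_force: [0.0, -3.1, -2.0]
gripper_width: 0.295
```

{"api": "drive_tool", "payload": {"series": [[[0,0,0.0004],[0,0,0]],[[0,0,0.0008],[0,0,0]]]}}

```text
time: 11.0
tool_pos: [0.5117, 0.0034, 0.2192]
tool_rot: [-0.001, 0.667, 0.745, -0.001]
contact_force: [-0.7, -3.9, -4.1]
gripper_width: 0.295
```

{"api": "drive_tool", "payload": {"series": [[[0,0,0.0004],[0,0,0]],[[0,0,0.0008],[0,0,0]]]}}

```text
time: 11.2
tool_pos: [0.5117, 0.0034, 0.2196]
tool_rot: [-0.0, 0.667, 0.745, -0.001]
contact_force: [-1.4, -4.7, -6.2]
gripper_width: 0.299
```

Run:
```python
from h import *
s=state();print(s['tool_pos'],s['contact_force'],s['gripper_width']*85)
a=grab_frame('scene')[:,:,::-1]
z=cv2.resize(a[150:230,300:380],(800,800),interpolation=cv2.INTER_CUBIC)[:600]
cv2.imwrite('pics/s8z.png',cv2.convertScaleAbs(z,alpha=1.6,beta=15))
```

```text
[0.51167197 0.00338002 0.2195705 ] [-1.39067962 -4.69033861 -6.20286893] 25.39305258406736
```

View pics/s8z.png

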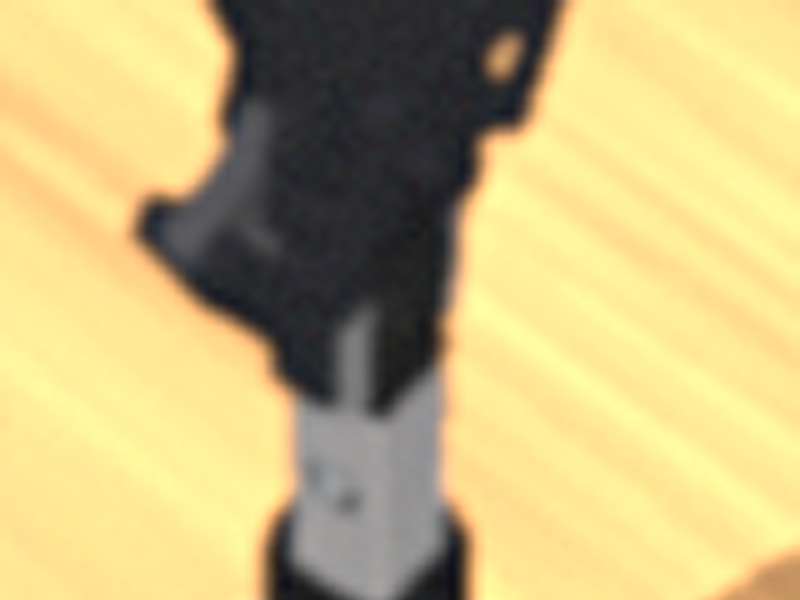

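{"api": "drive_tool", "payload": {"series": [[[0,0,-0.0005],[0,0,0]],[[0,0,-0.001],[0,0,0]],[[0,0,-0.0015],[0,0,0]],[[0,0,-0.0015],[0,0,0]]]}}

```text
time: 11.65
tool_pos: [0.5117, 0.0034, 0.2192]
tool_rot: [-0.0, 0.667, 0.745, -0.001]
contact_force: [-4.2, -4.5, -0.7]
gripper_width: 0.3
```

{"api": "drive_tool", "payload": {"series": [[[0,0,-0.0005],[0,0,0]],[[0,0,-0.001],[0,0,0]],[[0,0,-0.001],[0,0,0]]]}}

```text
time: 11.95
tool_pos: [0.5117, 0.0034, 0.219]
tool_rot: [-0.0, 0.667, 0.745, -0.001]
contact_force: [-6.1, -3.9, 2.1]
gripper_width: 0.295
```

{"api": "drive_tool", "payload": {"series": [[[0,0,0],[0,0,0]],[[0,0,0],[0,0,0]],[[0,0,0],[0,0,0]],[[0,0,0],[0,0,0]]], "fingers": -0.5}}

```text
time: 12.35
tool_pos: [0.5128, 0.004, 0.2181]
tool_rot: [0.0, 0.667, 0.745, 0.001]
contact_force: [0.5, 0.4, -0.8]
gripper_width: 0.748
```

Run:
```python
from h import *
s=state();print(s['tool_pos'],s['contact_force'],s['gripper_width']*85,s['joint_pos'])
a=grab_frame('scene')[:,:,::-1]
z=cv2.resize(a[150:230,300:380],(800,800),interpolation=cv2.INTER_CUBIC)[:600]
cv2.imwrite('pics/s9z.png',cv2.convertScaleAbs(z,alpha=1.6,beta=15))
```

```text
[0.51279889 0.00396094 0.21813968] [ 0.52360574  0.39183008 -0.83593039] 63.5531542478606 [-1.37858360e-01 -2.12697771e-01  1.88523803e+00  6.95176367e-04
  1.46770846e+00 -2.48291855e-01]
```

View pics/s9z.png

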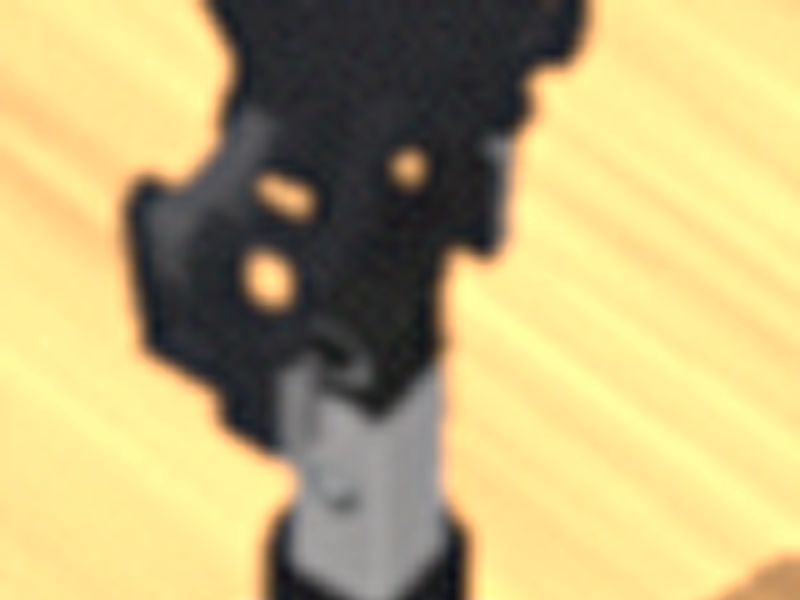

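{"api": "drive_tool", "payload": {"series": [[[0,0,0.015],[0,0,0]],[[0,0,0.045],[0,0,0]],[[0,0,0.08],[0,0,0]],[[0,0,0.105],[0,0,0]],[[0.02,-0.005,0.11],[0,0,6]],[[0.045,-0.01,0.11],[0,0,14]],[[0.07,-0.015,0.11],[0,0,22]],[[0.087,-0.0185,0.11],[0,0,30]]], "fingers": -0.5}}

```text
time: 13.2
tool_pos: [0.6008, -0.0151, 0.3289]
tool_rot: [0.001, 0.449, 0.894, 0.0]
contact_force: [0.4, 0.0, -0.5]
gripper_width: 0.747
```

{"api": "drive_tool", "payload": {"series": [[[0,0,0],[0,0,8]],[[0,0,0],[0,0,16]],[[0,0,0],[0,0,24]],[[0,0,0],[0,0,32]],[[0,0,0],[0,0,38]],[[0,0,0],[0,0,42]],[[0,0,0],[0,0,42]]]}}

```text
time: 13.9
tool_pos: [0.5996, -0.0148, 0.3288]
tool_rot: [0.001, 0.102, 0.995, 0.0]
contact_force: [-1.5, -0.2, -0.3]
gripper_width: 0.75
```

Run:
```python
from h import *
s=state();print(s['time'],s['tool_pos'],s['tool_rot'],s['contact_force'],s['gripper_width']*85,s['joint_pos'])
for c in ('scene','top'):
    a=grab_frame(c)[:,:,::-1]
    cv2.imwrite(f'pics/{c}10.png',a)
    for n in ("riser_top","bar_grip","lens_centre","plant_centre","button_tip"):
        for r in place_of(c,n)[:1]: print(c,n,[round(float(v),4) for v in r["location"]],round(r["confidence"],2))
```

```text
13.9 [ 0.59961898 -0.01476411  0.32884899] [6.47956154e-04 1.01758836e-01 9.94808884e-01 5.85732685e-05] [-1.45564849 -0.16825289 -0.32786732] 63.74809401704905 [-1.48726411e-01 -4.69884801e-02  1.55229410e+00  1.78000058e-04
  1.63499802e+00 -1.51564061e+00]
scene riser_top [0.508, 0.0034, 0.2654] 0.74
scene bar_grip [0.6006, -0.0124, 0.1313] 0.77
scene lens_centre [0.6716, -0.0264, 0.1316] 0.63
scene plant_centre [0.5332, -0.1555, 0.0442] 0.9
top riser_top [0.6245, -0.4183, 0.001] 0.7
top bar_grip [0.5986, -0.0133, 0.134] 0.72
top plant_centre [0.5353, -0.156, 0.0462] 0.9
top button_tip [0.4548, -0.3892, -0.0009] 0.48
```

View pics/scene10.png

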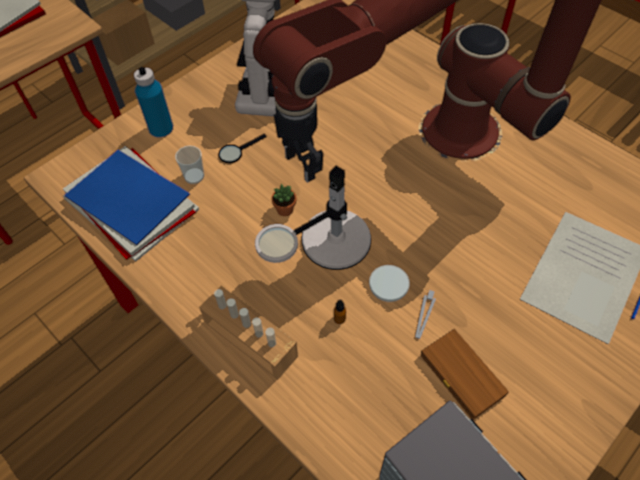

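View pics/top10.png

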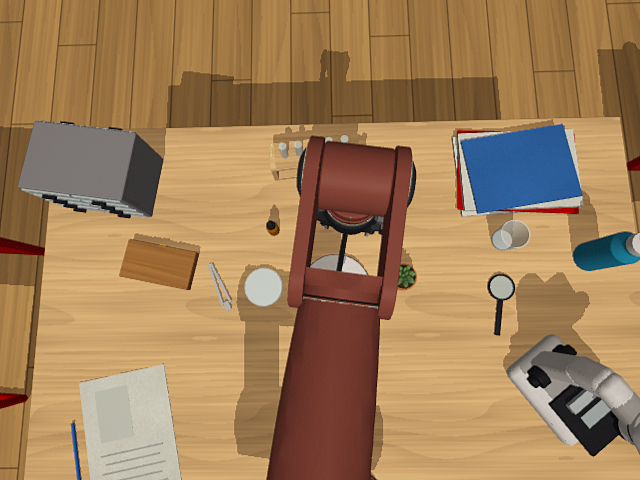

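Run:
```python
from h import *
for y in (-.015,-.09,.06):
  for z in (.329,.45,.5,.55,.6): print(y,z,proj('scene',[.6,y,z])[0])
```

```text
-0.015 0.329 [301.29717804 170.24628597]
-0.015 0.45 [298.49598311 127.8715077 ]
-0.015 0.5 [297.18804447 108.08580504]
-0.015 0.55 [295.77678384  86.73710994]
-0.015 0.6 [294.24945471  63.63260098]
-0.09 0.329 [275.67615905 150.84942978]
-0.09 0.45 [270.73565699 107.89009643]
-0.09 0.5 [268.43590331  87.89296178]
-0.09 0.55 [265.95950825  66.35987066]
-0.09 0.6 [263.28530757  43.10679299]
0.06 0.329 [328.19136177 190.60701457]
0.06 0.45 [327.76129691 148.93618353]
0.06 0.5 [327.55983985 129.41614353]
0.06 0.55 [327.34200201 108.30889979]
0.06 0.6 [327.1057008  85.4126615]
```

{"api": "drive_tool", "payload": {"series": [[[0,0.001,-0.02],[0,0,0]],[[0,0.001,-0.055],[0,0,0]],[[0,0.001,-0.09],[0,0,0]],[[0,0.001,-0.125],[0,0,0]],[[0,0.001,-0.16],[0,0,0]],[[0,0.001,-0.19],[0,0,0]],[[0,0.001,-0.206],[0,0,0]],[[0,0.001,-0.212],[0,0,0]]]}}

```text
time: 15.3
tool_pos: [0.5982, -0.0136, 0.1135]
tool_rot: [-0.002, 0.102, 0.995, 0.0]
contact_force: [-0.1, -0.3, -0.2]
gripper_width: 0.748
```

{"api": "drive_tool", "payload": {"series": [[[0,0,0],[0,0,0]],[[0,0,0],[0,0,0]]], "fingers": 0.3}}

```text
time: 15.5
tool_pos: [0.6007, -0.014, 0.1176]
tool_rot: [0.002, 0.102, 0.995, -0.0]
contact_force: [-0.4, -0.8, 0.6]
gripper_width: 0.42
```

Run:
```python
from h import *
s=state();print(s['time'],s['tool_pos'],s['contact_force'],s['gripper_width']*85,s['joint_pos'])
a=grab_frame('scene')[:,:,::-1]
z=cv2.resize(a[130:280,240:390],(600,600),interpolation=cv2.INTER_CUBIC)
cv2.imwrite('pics/s11z.png',cv2.convertScaleAbs(z,alpha=1.6,beta=15))
```

```text
15.5 [ 0.60069155 -0.01395635  0.11762622] [-0.41677205 -0.79243211  0.55633491] 35.72191049406787 [-1.47047421e-01  8.93376734e-02  1.77050482e+00  2.40263608e-05
  1.27856613e+00 -1.51422392e+00]
```

View pics/s11z.png

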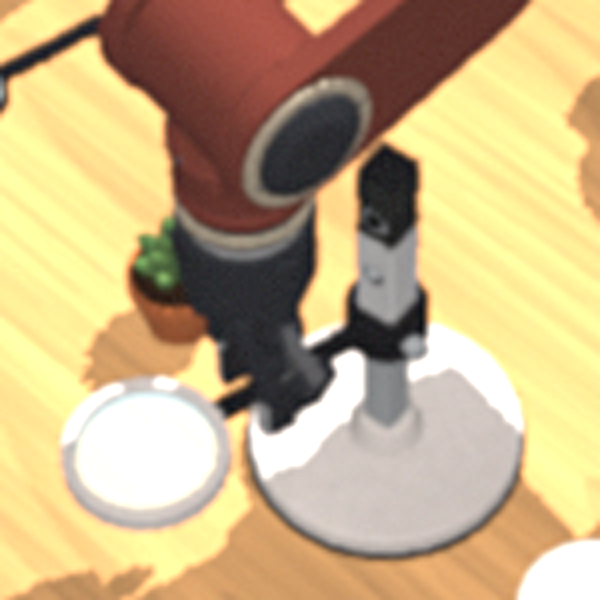

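{"api": "drive_tool", "payload": {"series": [[[0,0,0],[0,0,0]],[[0,0,0],[0,0,0]],[[0,0,0],[0,0,0]]], "fingers": 1}}

```text
time: 15.85
tool_pos: [0.6004, -0.014, 0.1174]
tool_rot: [0.001, 0.102, 0.995, -0.0]
contact_force: [-0.9, 0.2, 4.9]
gripper_width: 0.127
```

Run:
```python
from h import *
s=state();print(s['time'],s['tool_pos'],s['contact_force'],s['ft_torque'],s['gripper_width']*85)
C=np.array([.5117,.0034]);p=s['tool_pos'][:2]-C;r=np.hypot(*p);a=np.arctan2(p[1],p[0]);print(r,np.degrees(a))
prev=0
for call in ([2,5,8,12,16,20,24,28],[32,36,40,44,48,52,56,60],[63,66,68,70,70,70]):
    b=a-np.radians(prev);o=np.array([np.cos(b),np.sin(b)])*r
    print([[[*(np.array([np.cos(a-np.radians(d)),np.sin(a-np.radians(d))])*r-o).round(4).tolist(),0],[0,0,prev-d]] for d in call]);prev=call[-1]
```

```text
15.85 [ 0.60042403 -0.01395521  0.11740162] [-0.89468015  0.19877549  4.85362657] [0.03933253 0.03975448 0.05946583] 10.793782765549965
0.09040551006749531 -11.067813539183543
[[[-0.0007, -0.0031, 0], [0, 0, -2]], [[-0.0019, -0.0077, 0], [0, 0, -5]], [[-0.0033, -0.0122, 0], [0, 0, -8]], [[-0.0055, -0.0181, 0], [0, 0, -12]], [[-0.0082, -0.0238, 0], [0, 0, -16]], [[-0.0113, -0.0293, 0], [0, 0, -20]], [[-0.0147, -0.0346, 0], [0, 0, -24]], [[-0.0185, -0.0396, 0], [0, 0, -28]]]
[[[-0.0041, -0.0048, 0], [0, 0, -4]], [[-0.0086, -0.0092, 0], [0, 0, -8]], [[-0.0134, -0.0133, 0], [0, 0, -12]], [[-0.0184, -0.0171, 0], [0, 0, -16]], [[-0.0237, -0.0206, 0], [0, 0, -20]], [[-0.0292, -0.0236, 0], [0, 0, -24]], [[-0.035, -0.0263, 0], [0, 0, -28]], [[-0.0409, -0.0285, 0], [0, 0, -32]]]
[[[-0.0045, -0.0014, 0], [0, 0, -3]], [[-0.0091, -0.0026, 0], [0, 0, -6]], [[-0.0122, -0.0032, 0], [0, 0, -8]], [[-0.0153, -0.0038, 0], [0, 0, -10]], [[-0.0153, -0.0038, 0], [0, 0, -10]], [[-0.0153, -0.0038, 0], [0, 0, -10]]]
```

{"api": "drive_tool", "payload": {"series": [[[-0.0007,-0.0031,0.0003],[0,0,-2]],[[-0.0019,-0.0077,0.0003],[0,0,-5]],[[-0.0033,-0.0122,0.0003],[0,0,-8]],[[-0.0055,-0.0181,0.0003],[0,0,-12]],[[-0.0082,-0.0238,0.0003],[0,0,-16]],[[-0.0113,-0.0293,0.0003],[0,0,-20]],[[-0.0147,-0.0346,0.0003],[0,0,-24]],[[-0.0185,-0.0396,0.0003],[0,0,-28]]]}}

```text
time: 16.65
tool_pos: [0.5814, -0.0538, 0.1172]
tool_rot: [0.001, 0.341, 0.94, 0.0]
contact_force: [-1.3, 1.3, 6.3]
gripper_width: 0.129
```

{"api": "drive_tool", "payload": {"series": [[[-0.0041,-0.0048,0],[0,0,-4]],[[-0.0086,-0.0092,0],[0,0,-8]],[[-0.0134,-0.0133,0],[0,0,-12]],[[-0.0184,-0.0171,0],[0,0,-16]],[[-0.0237,-0.0206,0],[0,0,-20]],[[-0.0292,-0.0236,0],[0,0,-24]],[[-0.035,-0.0263,0],[0,0,-28]],[[-0.0409,-0.0285,0],[0,0,-32]]]}}

```text
time: 17.45
tool_pos: [0.5403, -0.0818, 0.1172]
tool_rot: [0.0, 0.587, 0.81, 0.001]
contact_force: [-1.7, 2.9, 5.8]
gripper_width: 0.129
```

{"api": "drive_tool", "payload": {"series": [[[-0.0045,-0.0014,0],[0,0,-3]],[[-0.0091,-0.0026,0],[0,0,-6]],[[-0.0122,-0.0032,0],[0,0,-8]],[[-0.0153,-0.0038,0],[0,0,-10]],[[-0.0153,-0.0038,0],[0,0,-10]],[[-0.0153,-0.0038,0],[0,0,-10]]]}}

```text
time: 18.05
tool_pos: [0.525, -0.0855, 0.1171]
tool_rot: [0.0, 0.654, 0.756, 0.001]
contact_force: [-1.1, 1.6, 6.7]
gripper_width: 0.124
```

Run:
```python
from h import *
s=state();print(s['time'],s['tool_pos'],s['contact_force'],s['ft_torque'],s['gripper_width']*85)
p=s['tool_pos'][:2]-[.5117,.0034];print(np.hypot(*p),np.degrees(np.arctan2(p[1],p[0])))
for c in ('scene','top'):
    a=grab_frame(c)[:,:,::-1]
    cv2.imwrite(f'pics/{c}12.png',a)
    for n in ("riser_top","bar_grip","lens_centre","plant_centre"):
        for r in place_of(c,n)[:1]: print(c,n,[round(float(v),4) for v in r["location"]],round(r["confidence"],2))
    x=a[130:280,230:380] if c=='scene' else a[200:350,300:450]
    cv2.imwrite(f'pics/{c}12z.png',cv2.convertScaleAbs(cv2.resize(x,(600,600),interpolation=cv2.INTER_CUBIC),alpha=1.6,beta=15))
```

```text
18.05 [ 0.52503531 -0.08548112  0.11713763] [-1.13073173  1.62506132  6.6647175 ] [0.35165675 0.26949947 0.05888517] 10.535309777021997
0.08987594029025033 -81.4672527581641
scene riser_top [0.5076, 0.0021, 0.2631] 0.7
scene lens_centre [0.5382, -0.1573, 0.1309] 0.73
scene plant_centre [0.5315, -0.1545, 0.0441] 0.91
top riser_top [0.513, 0.0055, 0.269] 0.95
top bar_grip [0.6635, 0.1587, -0.0008] 0.63
top lens_centre [0.665, 0.1573, -0.0] 0.66
```

View pics/scene12z.png

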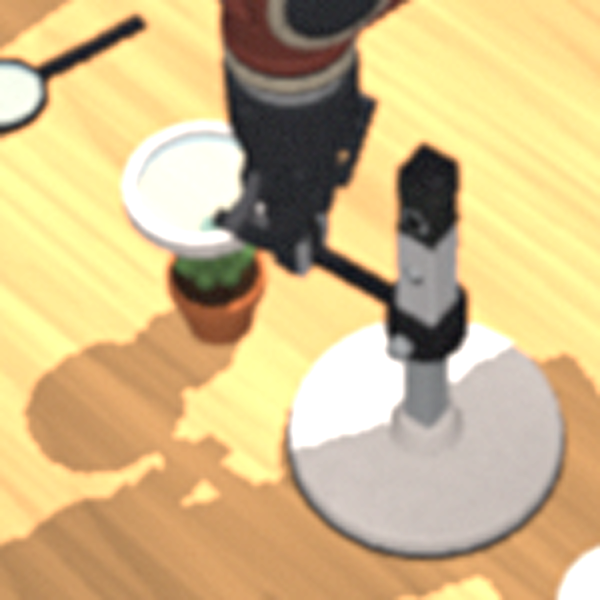

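View pics/top12z.png

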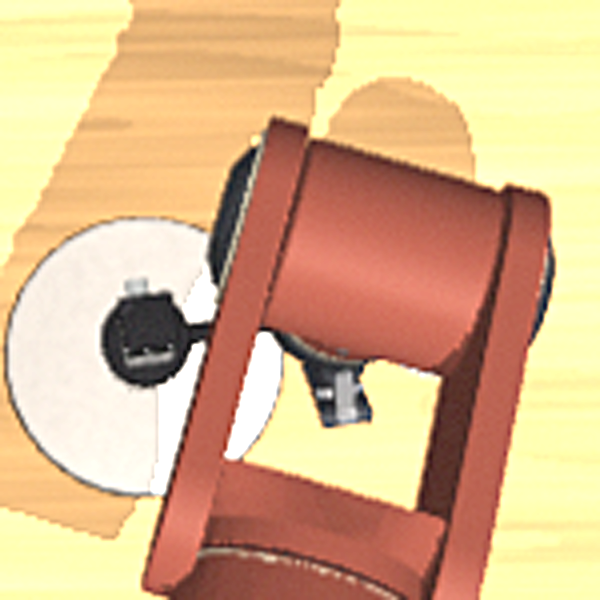

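{"api": "drive_tool", "payload": {"series": [[[-0.0014,-0.0002,0],[0,0,-0.9]],[[-0.0028,-0.0004,0.0003],[0,0,-1.8]],[[-0.0028,-0.0004,0.0006],[0,0,-1.8]],[[-0.0028,-0.0004,0.0006],[0,0,-1.8]]]}}

```text
time: 18.95
tool_pos: [0.5222, -0.0859, 0.1172]
tool_rot: [0.0, 0.666, 0.746, 0.001]
contact_force: [-1.3, 2.6, 5.9]
gripper_width: 0.123
```

{"api": "drive_tool", "payload": {"series": [[[0,0,0],[0,0,0]],[[0,0,0],[0,0,0]],[[0,0,0],[0,0,0]],[[0,0,0],[0,0,0]]], "fingers": -0.2}}

```text
time: 19.35
tool_pos: [0.5215, -0.0861, 0.1159]
tool_rot: [-0.0, 0.666, 0.746, -0.0]
contact_force: [0.4, 0.1, 0.1]
gripper_width: 0.6
```

{"api": "drive_tool", "payload": {"series": [[[0,0,0.02],[0,0,0]],[[0,0,0.05],[0,0,0]],[[0,0,0.08],[0,0,0]],[[0,0,0.12],[0,0,0]],[[0,0,0.16],[0,0,0]],[[0,0,0.2],[0,0,0]],[[0,0,0.22],[0,0,0]]]}}

```text
time: 20.05
tool_pos: [0.5228, -0.0865, 0.3411]
tool_rot: [0.003, 0.666, 0.746, 0.001]
contact_force: [0.7, -0.4, -0.1]
gripper_width: 0.603
```

{"api": "drive_tool", "payload": {"series": [[[-0.01,0.04,0],[0,0,3]],[[-0.02,0.08,0],[0,0,6]],[[-0.04,0.12,0],[0,0,10]],[[-0.06,0.16,0],[0,0,14]],[[-0.08,0.2,0],[0,0,18]],[[-0.1,0.24,0],[0,0,22]],[[-0.12,0.28,0],[0,0,26]],[[-0.14,0.32,0],[0,0,30]]]}}

```text
time: 20.85
tool_pos: [0.3807, 0.2352, 0.3364]
tool_rot: [0.0, 0.449, 0.894, 0.0]
contact_force: [0.9, 0.3, -0.1]
gripper_width: 0.602
```

Run:
```python
from h import *
s=state();print(s['time'],s['tool_pos'],s['contact_force'],s['gripper_width']*85)
for c in ('scene','top'):
    a=grab_frame(c)[:,:,::-1]
    cv2.imwrite(f'pics/{c}13.png',a)
    for n in ("riser_top","bar_grip","lens_centre","plant_centre","button_tip","petri","dropper","tweezers"):
        for r in place_of(c,n)[:1]: print(c,n,[round(float(v),4) for v in r["location"]],round(r["confidence"],2))
    x=a[130:280,230:380] if c=='scene' else a[200:350,300:450]
    cv2.imwrite(f'pics/{c}13z.png',cv2.convertScaleAbs(cv2.resize(x,(600,600),interpolation=cv2.INTER_CUBIC),alpha=1.4,beta=10))
```

```text
20.85 [0.38073903 0.23520576 0.33641349] [ 0.91869145  0.26734847 -0.11771276] 51.14434568624775
scene riser_top [0.5098, 0.0011, 0.2651] 0.73
scene bar_grip [0.525, -0.0869, 0.1286] 0.88
scene lens_centre [0.5294, -0.159, 0.1304] 0.87
scene plant_centre [0.5344, -0.1549, 0.0468] 0.79
scene petri [0.5176, 0.179, 0.0001] 0.76
scene dropper [0.6673, 0.1555, -0.0007] 0.51
scene tweezers [0.524, 0.2947, 0.0016] 0.67
top riser_top [0.5157, 0.002, 0.2675] 0.86
top bar_grip [0.5222, -0.0861, 0.1344] 0.91
top lens_centre [0.5307, -0.1607, 0.1349] 0.61
top petri [0.5138, 0.181, 0.0017] 0.83
top dropper [0.6664, 0.1556, 0.0009] 0.72
top tweezers [0.524, 0.2963, -0.0027] 0.74
```

View pics/scene13z.png

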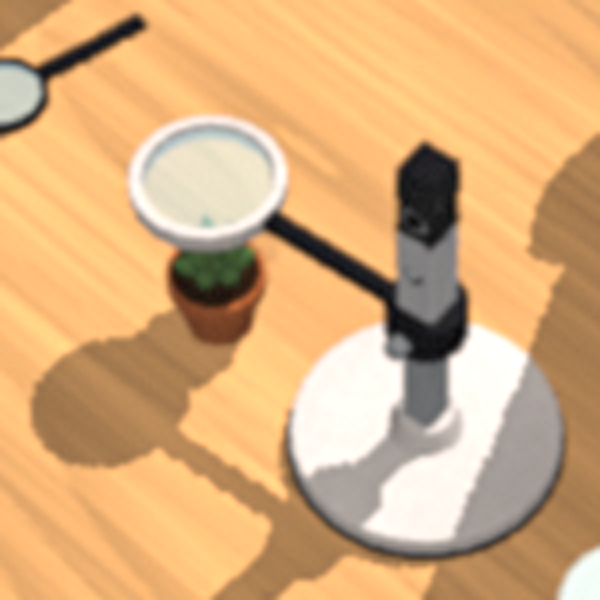

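View pics/top13z.png

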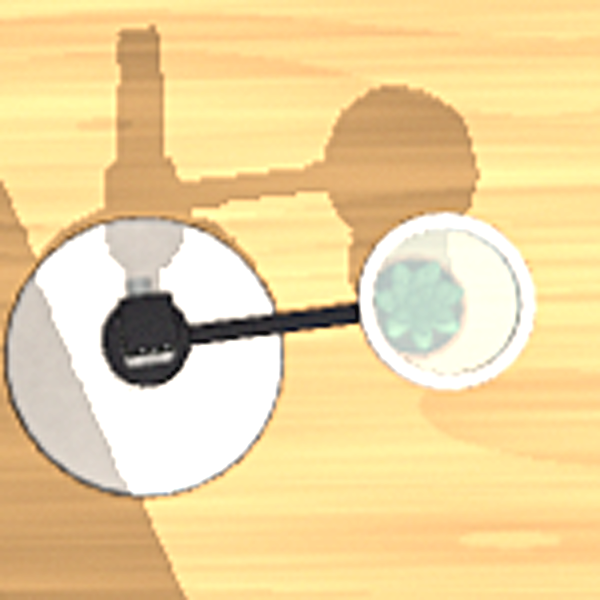

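Run:
```python
from h import *
print('lens top',ray('top',(411.3,275.1),.1385))
for z in (.05,.07,.09): print('plant top',z,ray('top',(404.3,275.8),z), ray('top',(402.8,276.5),z))
# scene: ring and pot rim
print('lens scene',ray('scene',(230+208/4,130+183/4-.3),.1385),'pot rim scene',ray('scene',(230+217/4,130+280/4),.05))
for c in ('top','scene'):
    masks_of
```

```text
lens top [ 0.52858081 -0.15957621  0.1385    ]
plant top 0.05 [ 0.53504899 -0.15929305  0.05      ] [ 0.53345336 -0.15567229  0.05      ]
plant top 0.07 [ 0.53330646 -0.15592405  0.07      ] [ 0.53174155 -0.152373    0.07      ]
plant top 0.09 [ 0.53156393 -0.15255504  0.09      ] [ 0.53002974 -0.1490737   0.09      ]
lens scene [ 0.53677876 -0.15647576  0.1385    ] pot rim scene [ 0.5416087  -0.15204007  0.05      ]
```

Run:
```python
from h import *
a=cv2.imread('pics/top0.png');b=cv2.imread('pics/scene0.png')
x=cv2.resize(a[255:295,385:425],(560,560),interpolation=cv2.INTER_CUBIC);cv2.imwrite('pics/p1.png',cv2.convertScaleAbs(x,alpha=1.6,beta=10))
# pot segmentation
for n,im,roi in (('top',a,(255,295,385,425)),('scene',b,(175,220,265,302))):
    h=cv2.cvtColor(im,cv2.COLOR_BGR2HSV)[roi[0]:roi[1],roi[2]:roi[3]]
    g=((h[...,0]>35)&(h[...,0]<90)&(h[...,1]>60));v,u=np.nonzero(g);print(n,'green',u.mean()+roi[2],v.mean()+roi[0],u.min()+roi[2],u.max()+roi[2],v.min()+roi[0],v.max()+roi[0])
    r=((h[...,0]<12)|(h[...,0]>172))&(h[...,1]>110);v,u=np.nonzero(r|g);print(n,'pot+green',u.min()+roi[2],u.max()+roi[2],v.min()+roi[0],v.max()+roi[0])
```

```text
top green 404.472131147541 275.472131147541 394 415 266 287
top pot+green 390 416 264 289
scene green 283.04608294930875 193.9815668202765 274 292 185 201
scene pot+green 273 295 185 215
```

View pics/p1.png

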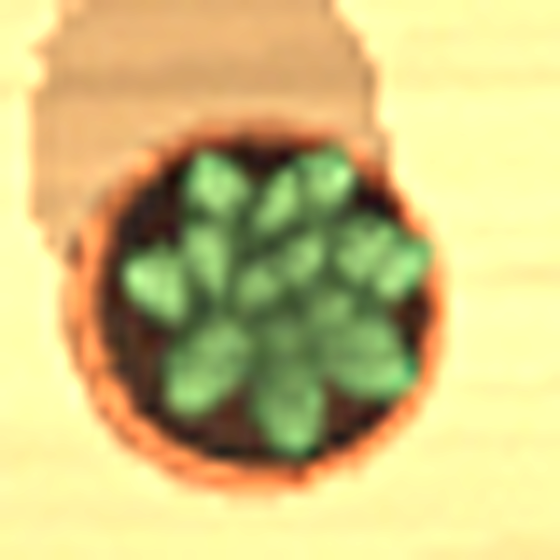

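{"api": "drive_tool", "payload": {"series": [[[0.02,-0.04,0],[0,0,-4]],[[0.04,-0.08,0],[0,0,-8]],[[0.06,-0.12,0],[0,0,-12]],[[0.08,-0.16,0],[0,0,-16]],[[0.1,-0.2,0],[0,0,-20]],[[0.12,-0.24,0],[0,0,-24]],[[0.13,-0.28,0],[0,0,-27]],[[0.14,-0.32,0],[0,0,-30]]]}}

```text
time: 22.55
tool_pos: [0.5222, -0.0879, 0.3364]
tool_rot: [-0.0, 0.667, 0.745, 0.0]
contact_force: [0.5, 0.4, -0.3]
gripper_width: 0.601
```

{"api": "drive_tool", "payload": {"series": [[[0,0,0],[0,0,0]],[[0,0,-0.03],[0,0,0]],[[0,0,-0.07],[0,0,0]],[[0,0,-0.11],[0,0,0]],[[0,0,-0.15],[0,0,0]],[[0,0,-0.185],[0,0,0]],[[0,0,-0.21],[0,0,0]],[[0,0,-0.22],[0,0,0]]]}}

```text
time: 23.35
tool_pos: [0.5198, -0.0846, 0.1131]
tool_rot: [-0.003, 0.665, 0.747, -0.001]
contact_force: [-0.4, 0.9, -0.1]
gripper_width: 0.601
```

{"api": "drive_tool", "payload": {"series": [[[0,0,0],[0,0,0]],[[0,0,0],[0,0,0]]]}}

```text
time: 23.55
tool_pos: [0.5229, -0.086, 0.1181]
tool_rot: [0.001, 0.665, 0.746, 0.001]
contact_force: [0.1, -0.1, 0.5]
gripper_width: 0.6
```

Run:
```python
from h import *
s=state();print(s['time'],s['tool_pos'],s['contact_force'],s['gripper_width']*85)
a=grab_frame('scene')[:,:,::-1];x=a[130:280,230:380]
cv2.imwrite('pics/s14z.png',cv2.convertScaleAbs(cv2.resize(x,(600,600),interpolation=cv2.INTER_CUBIC),alpha=1.4,beta=10))
```

```text
23.55 [ 0.52285156 -0.08604721  0.11810464] [ 0.11351128 -0.05538133  0.54119492] 50.969469850735635
```

View pics/s14z.png

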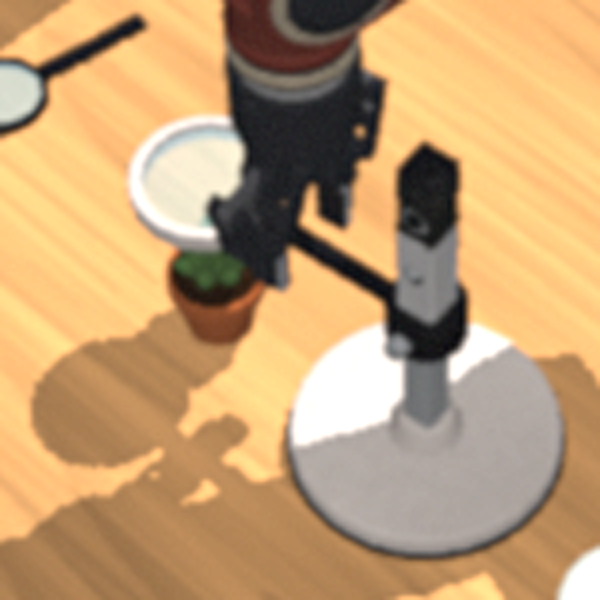

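Straddling the bar. Close, turn +1.7°, release.

{"api": "drive_tool", "payload": {"series": [[[0,0,0],[0,0,0]],[[0,0,0],[0,0,0]],[[0,0,0],[0,0,0]],[[0,0,0],[0,0,0]],[[0,0,0],[0,0,0]]], "fingers": 1}}

```text
time: 24.1
tool_pos: [0.5224, -0.0862, 0.1175]
tool_rot: [0.001, 0.666, 0.746, 0.0]
contact_force: [-0.7, 1.3, 5.0]
gripper_width: 0.122
```

{"api": "drive_tool", "payload": {"series": [[[0.0013,0.0002,0.0002],[0,0,0.8]],[[0.0026,0.0004,0.0005],[0,0,1.7]],[[0.0026,0.0004,0.0005],[0,0,1.7]],[[0.0026,0.0004,0.0005],[0,0,1.7]]]}}

```text
time: 24.5
tool_pos: [0.525, -0.0858, 0.1174]
tool_rot: [0.001, 0.654, 0.756, 0.0]
contact_force: [0.8, 0.1, 5.2]
gripper_width: 0.123
```

{"api": "drive_tool", "payload": {"series": [[[0,0,0],[0,0,0]],[[0,0,0],[0,0,0]],[[0,0,0],[0,0,0]],[[0,0,0],[0,0,0]]], "fingers": -0.2}}

```text
time: 24.9
tool_pos: [0.524, -0.0856, 0.1163]
tool_rot: [-0.001, 0.655, 0.756, -0.0]
contact_force: [0.6, 0.4, 0.4]
gripper_width: 0.6
```

{"api": "drive_tool", "payload": {"series": [[[0,0,0.02],[0,0,0]],[[0,0,0.05],[0,0,0]],[[0,0,0.08],[0,0,0]],[[0,0,0.12],[0,0,0]],[[0,0,0.16],[0,0,0]],[[0,0,0.2],[0,0,0]],[[0,0,0.22],[0,0,0]]]}}

```text
time: 25.6
tool_pos: [0.5254, -0.0859, 0.3416]
tool_rot: [0.003, 0.655, 0.756, 0.001]
contact_force: [0.3, -0.1, 0.2]
gripper_width: 0.6
```

{"api": "drive_tool", "payload": {"series": [[[-0.01,0.04,0],[0,0,3]],[[-0.02,0.08,0],[0,0,6]],[[-0.04,0.12,0],[0,0,10]],[[-0.06,0.16,0],[0,0,14]],[[-0.08,0.2,0],[0,0,18]],[[-0.1,0.24,0],[0,0,22]],[[-0.12,0.28,0],[0,0,26]],[[-0.14,0.32,0],[0,0,30]]]}}

```text
time: 26.4
tool_pos: [0.3833, 0.2357, 0.3369]
tool_rot: [0.0, 0.435, 0.9, 0.0]
contact_force: [0.2, 1.1, -0.1]
gripper_width: 0.601
```

Run:
```python
from h import *
s=state();print(s['time'],s['tool_pos'],s['contact_force'],s['gripper_width']*85)
for c in ('scene','top'):
    a=grab_frame(c)[:,:,::-1]
    cv2.imwrite(f'pics/{c}15.png',a)
    for n in ("riser_top","lens_centre","plant_centre","petri","dropper","tweezers","beaker","slide_box","pocket_lens"):
        for r in place_of(c,n)[:1]: print(c,n,[round(float(v),4) for v in r["location"]],round(r["confidence"],2))
    x=a[130:280,230:380] if c=='scene' else a[200:350,300:450]
    cv2.imwrite(f'pics/{c}15z.png',cv2.convertScaleAbs(cv2.resize(x,(600,600),interpolation=cv2.INTER_CUBIC),alpha=1.4,beta=10))
```

```text
26.4 [0.38327795 0.23567466 0.33691053] [ 0.1876856   1.10534445 -0.07648319] 51.1074827278211
scene riser_top [0.5072, 0.0001, 0.2684] 0.67
scene lens_centre [0.5369, -0.1553, 0.1324] 0.85
scene plant_centre [0.5312, -0.1534, 0.0451] 0.7
scene petri [0.5141, 0.1796, -0.0004] 0.67
scene dropper [0.668, 0.1568, 0.0012] 0.82
scene tweezers [0.526, 0.2928, -0.0017] 0.51
scene beaker [0.6275, -0.4163, 0.0012] 0.56
scene slide_box [0.5797, 0.4452, -0.0011] 0.63
scene pocket_lens [0.4556, -0.3909, -0.0013] 0.69
top riser_top [0.5142, 0.0058, 0.2678] 0.92
top lens_centre [0.532, -0.1603, 0.1319] 0.88
top petri [0.5162, 0.1819, 0.0046] 0.75
top dropper [0.6644, 0.1599, -0.0007] 0.6
top tweezers [0.5247, 0.2943, -0.0003] 0.72
top beaker [0.6237, -0.4166, 0.0023] 0.67
top slide_box [0.5767, 0.4406, 0.0019] 0.55
top pocket_lens [0.4522, -0.3899, 0.0006] 0.73
```

View pics/scene15z.png

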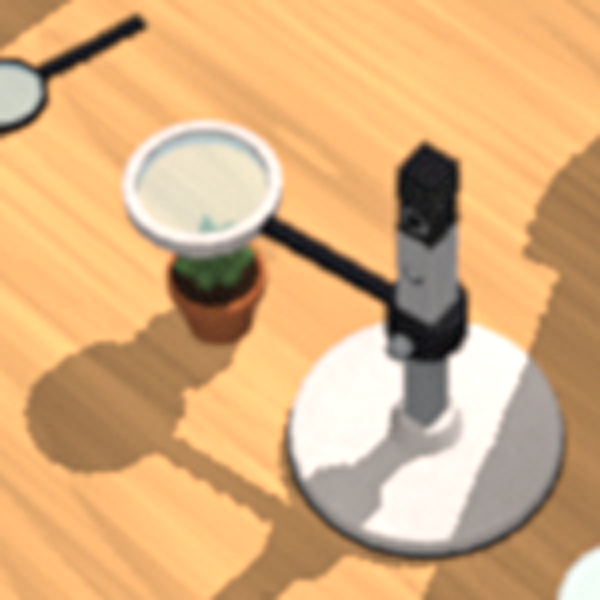

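View pics/top15z.png

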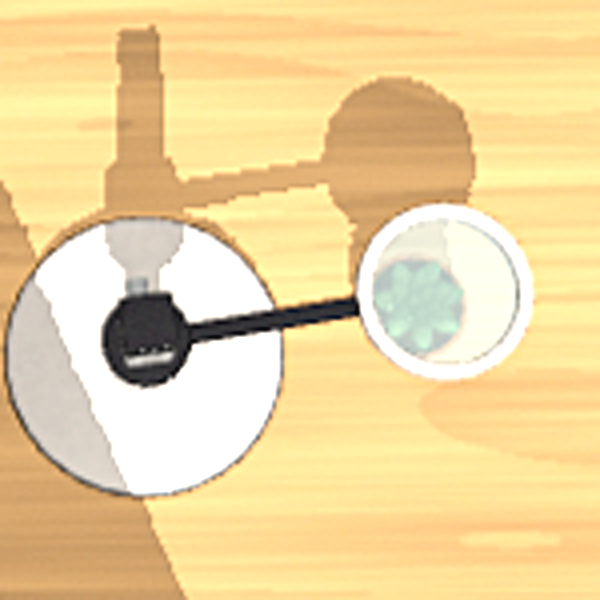

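```bash
python3 -c "
from plant import *
print(job_done(),state()['time'])"
```

```text
the job is handed in; nothing more can be done
the job is handed in; nothing more can be done
```

I raised the riser to the next hole and locked it, swung the lens over the plant and let go. I handed the job in at about 27 s of the 72 s allowed, with the arm clear.

- **Lift:** I pinched the button flush and lifted slowly. The load eased from about 11 N to 2 N at a lift of about 46 mm. I stopped at about 48 mm with 6 N on the tool.
- **Lock:** Pressing the riser down moved it less than 1 mm, and it stayed up once released. The camera puts the riser cap at 0.268 m, and the pictures show the button in its hole. I made one more small lift step after the load eased, before I recognised the catch.
- **Lens:** My first placing was about 5 mm off, so I re-gripped the arm and turned it back 1.7°. The average of both cameras now puts the lens at (0.534, -0.158) and the plant at (0.534, -0.157). The two cameras disagree by about 5 mm, so the centring is good to a few millimetres.
- **Surroundings:** The lens underside was at about 0.124 m, above the plant's 0.093 m, so it should have cleared it throughout. The petri dish, tweezers, dropper, beaker, slide box and pocket lens read the same positions as at the start, within the camera error. In the last top view the network did not report the plant, but the picture shows it in place under the lens.

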